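# Show the used coffee press's filter on a video call

### The arm

A 6-joint arm with a two-finger parallel gripper is mounted at the origin on a cart in front of the work surface, level with it; the furniture and walls round the work are solid. World frame = base frame: x ahead of the robot, y to its left, z up, the work surface at z = 0. Lengths are in m, angles in rad, forces in N, time in s.
With the tool pointing down it reaches from about 0.35 to 0.85 m from the base axis. Payload 8.1 kg.
Tool frame: the origin (TCP) lies on the centre line of the jaws, within the pads' length; the fingertips stand 22 mm ahead of it and the grasp point (between the pads) lies 3 mm ahead of it; z points along the fingers, y is the line along which they close (so a half turn about z gives the same grasp; the last joint's range is limited). The gripper opens to 93 mm and grips with 3 to 60 N. Pads are 15 mm wide; open, the fingers measure 128 mm over their backs; the gripper's body (75 mm by 188 mm) begins 65 mm behind the grasp point.
Start: joints at [1.258, 0.13, 1.488, -0, 1.523, -0.085], TCP at [0.135, 0.585, 0.241] pointing down, gripper open.
Joint ranges: [-2.96, 2.96], [-0.89, 2.26], [0.02, 2.5], [-1.34, 4.48], [0, 2.73], [-2.66, 2.66]. Speed limits (rad/s): [2.39, 2.39, 2.79, 3.14, 3.14, 3.14].

### API

Orientations are given as a rotation vector (axis times angle).
In Python, from plant import robot gives the robot as it stands.
- The arm moves only by the tool hand_motion, called after "Request:" by a JSON object that holds its "name" and its "arguments", one argument or row to a line. Schema: {"type":"object","properties":{"deltas":{"type":"array","items":{"type":"object","properties":{"jaw":{"type":"number"},"d":{"type":"array","items":{"type":"number"},"minItems":3,"maxItems":3},"rz":{"type":"number"}},"additionalProperties":false,"required":["jaw"]},"minItems":1,"maxItems":20},"clamp_n":{"type":"number"},"only":{"type":"string"},"quiet":{"type":"boolean"},"lines":{"type":"string"}},"required":["deltas"],"additionalProperties":false}. deltas is a list of rows, 1 to 20 of them, each an object with the fields jaw (the finger opening in m), d (a list: dx, dy, dz in m), rz (a turn about the tool's z in rad); a field left out counts as zero (the opening has to be given); each row shifts and turns the commanded pose from where the row before left it, along the tool's axes as they then stand; what a row does not reach is not made up. A row lasts 1/10 s, in which the tool goes at most 0.05 m and 0.15 rad, less where a joint would pass 70% of its speed; a pose out of reach is approached as far as the arm can. The fingers move at their own pace and stop on an object; clamp_n is the grip in N (left out, the last holds). Time passes only in rows, so rows that do not move let the fingers close. The tool returns the time, the measured TCP pose, the force, the opening and the grip force at its end. only (a regular expression) keeps the lines of the reply that match it, lines (a string "A,B") keeps lines A to B, and quiet returns only ok. Input that does not fit is refused with a message, and nothing moves.
- robot.read_state(): the state, without advancing time (a new reading comes with each control period).
- robot.read_camera(name): name is "side" or "top" or "wrist"; returns a dict with "image" (420x560x3 uint8, red, green, blue), "fx", "fy", "cx", "cy" (pixels), "dist" ([k1, k2, p1, p2, k3] as OpenCV has them; the pictures are not rectified), "R" (3x3) and "t" (3): a world point X has camera coordinates R X + t. Camera axes: x right, y down, z forward; pixel columns grow to the right and rows downward; lengths in m; the calibration is good to about 2 mm. A picture is of the moment at which its call begins. There is no depth.
- robot.close_job(): hands the job in; it is judged then, once.
The state is a dict: "t": time; "q": joint angles; "dq": joint speeds; "joint_torque": joint torques, N m; "tool_pos": TCP position; "orientation": TCP orientation; "force": force on the tool from outside, world axes, zero at the start; "wrist_torque": the same for the moment, N m; "opening": finger opening in m; "gripper_force": force on a finger pad.
Only numpy, scipy, OpenCV 4.12 (cv2) and the standard library are available. Lean on these libraries where they do the work, as an engineer would, in place of code of your own. Each camera call takes 0.05 s, during which the arm holds its last target. There are 200 camera calls.

### The job

One of the two small coffee presses has been used: its plunger is pressed down, while the other still stands with its plunger drawn up. Take the plunger of the used press, with its lid, out of the glass by the knob and show the filter to my colleague on the phone: hold its underside about 8 cm in front of the phone's front camera, centred and squarely facing it, and stay there, finishing while still holding it steady in the air. The pots, the other press, the phone and everything else stay where they are, and nothing may touch the phone or its stand.

Things in the scene. Friction and masses are not known exactly. Their poses are not given: they have to be found in the camera images.
- pot_1: coffee press pot: black side handle, steel frame round a clear glass, 82 mm across, rim 132 mm above its underside, glass inner diameter 70 mm and floor 12 mm up, empty, 0.4 kg, standing loose. Origin: centre of its underside, z up; the handle points to its -x and reaches 78 mm from the axis
- lid_1: round steel lid, 82 mm across and 13 mm high, lying loose on the rim of pot_1 with a 10 mm deep skirt (64 mm across) in the glass; it carries the plunger. Origin: centre of its flat underside rim, z up along the rod
- plunger_1 (a joint): plunger of pot_1, m: 0 = pressed down, 0.080 = drawn up, filter against the lid. Stays where left (0.8 N friction). Pulled by the knob, the rod slides up through the lid (no lock); at 0.080 the lid comes along and all lifts out of the glass. One press starts pressed (under 0.006), the other drawn up (0.066 to 0.076)
- knob_1 (a point): centre of the black cylindrical knob (25 mm across, 24 mm high, axis along z) on top of the rod of plunger_1. Below the knob the 6 mm rod; pressed down, the knob's underside is 19 mm above the lid's top. Axes as the filter's
- filter_1 (a point): centre of the round steel filter's underside (62 mm across, 12 mm thick) at the foot of plunger_1, 154 mm straight below the knob's centre; z points from the filter up the rod to the knob. Lid, rod and filter together weigh 0.16 kg
- pot_2: coffee press pot: black side handle, steel frame round a clear glass, 82 mm across, rim 132 mm above its underside, glass inner diameter 70 mm and floor 12 mm up, empty, 0.4 kg, standing loose. Origin: centre of its underside, z up; the handle points to its -x and reaches 78 mm from the axis
- lid_2: round steel lid, 82 mm across and 13 mm high, lying loose on the rim of pot_2 with a 10 mm deep skirt (64 mm across) in the glass; it carries the plunger. Origin: centre of its flat underside rim, z up along the rod
- plunger_2 (a joint): plunger of pot_2, m: 0 = pressed down, 0.080 = drawn up, filter against the lid. Stays where left (0.8 N friction). Pulled by the knob, the rod slides up through the lid (no lock); at 0.080 the lid comes along and all lifts out of the glass. One press starts pressed (under 0.006), the other drawn up (0.066 to 0.076)
- knob_2 (a point): centre of the black cylindrical knob (25 mm across, 24 mm high, axis along z) on top of the rod of plunger_2. Below the knob the 6 mm rod; pressed down, the knob's underside is 19 mm above the lid's top. Axes as the filter's
- filter_2 (a point): centre of the round steel filter's underside (62 mm across, 12 mm thick) at the foot of plunger_2, 154 mm straight below the knob's centre; z points from the filter up the rod to the knob. Lid, rod and filter together weigh 0.16 kg
- phone_stand: aluminium phone stand fixed on the worktop, 125 x 86 mm foot, carrying a black phone (150 x 72 x 8 mm, on a video call) reclined with its top away from the robot, its screen up and toward the robot; the phone reaches from 20 to 125 mm above the worktop and 65 mm to either side along x. Origin: centre of the foot's underside; at yaw 0 the screen faces -x
- lens (a point): the phone's front camera: small round lens in the middle of the screen's upper edge, about 117 mm above the worktop. z points straight out of the screen (the viewing direction, 50 degrees above level), x to the phone's top edge, y to the side. A wall cabinet hangs over the back of the worktop, its door handles 0.56 m ahead of the robot, from 0.44 m up: keep wrist and forearm clear of it
- cup_1: white espresso cup with dots and a handle, 63 mm across, 55 mm high; a bystander. Origin on its underside at the middle of its whole length, handle included
- cup_2: another such espresso cup; a bystander. Origin on its underside at the middle of its whole length, handle included
- spoon: steel teaspoon lying on the worktop, 130 mm long; a bystander. Origin on its underside
- timer: round white kitchen timer, 60 mm across, 49 mm high; a bystander. Origin on its underside

How it is judged:
By the outcome, as a careful person would: the job done as asked, in the order asked, and still so for the second after the job is handed in, while the arm keeps its last pose, push and grip.
It also fails if it takes over 40 s, if anything falls off the work surface, if the arm or the gripper's body presses on something with over 40 N, if the wrist force passes 120 N, or if a joint passes its speed limit or range.

## Working session

There is one attempt and no reset: what is moved stays moved. The work goes in short steps, Python scripts to look and compute and a tool call to move; the robot and the scene stay as the last step left them, time stands still between calls to the robot, and variables do not carry over. Pictures are saved under pics/ and viewed, at most 10 in all, crops included, and the job is handed in when it is done.

```bash
ls; mkdir -p pics
```

Run:
```python
from plant import robot
import cv2,numpy as np
s=robot.read_state()
print({k:np.round(v,3).tolist() for k,v in s.items()})
for n in ("side","top","wrist"):
    c=robot.read_camera(n); cv2.imwrite(f"pics/{n}0.png",c["image"][:,:,::-1])
    print(n,{k:np.round(c[k],4).tolist() for k in c if k!="image"})
```

```text
pics
plant.py
{'t': 0.0, 'q': [1.258, 0.131, 1.489, -0.0, 1.523, -0.085], 'dq': [0.002, -0.0, -0.002, 0.0, 0.0, 0.0], 'joint_torque': [0.0, -55.985, -49.176, 0.077, 0.035, -0.0], 'tool_pos': [0.135, 0.584, 0.24], 'orientation': [-0.357, -3.121, 0.003], 'force': [-0.226, 0.925, -0.587], 'wrist_torque': [0.033, -0.03, 0.024], 'gripper_force': 0.0, 'opening': 0.093}
side {'fx': 529.7887, 'fy': 529.7887, 'cx': 277.4527, 'cy': 209.7161, 'dist': [0.0241, 0.0, 0.0, 0.0, 0.0], 'R': [[0.9746, -0.2237, 0.0087], [-0.1455, -0.6624, -0.7349], [0.1702, 0.715, -0.6781]], 't': [-0.5143, 0.1429, 1.5266]}
top {'fx': 389.1628, 'fy': 389.1628, 'cx': 279.0106, 'cy': 213.7485, 'dist': [-0.0142, 0.0, 0.0, 0.0, 0.0], 'R': [[-0.0201, -0.9993, -0.0327], [-0.9938, 0.0235, -0.1085], [0.1092, 0.0303, -0.9936]], 't': [0.004, 0.5072, 1.2098]}
wrist {'fx': 353.8191, 'fy': 353.8191, 'cx': 279.0419, 'cy': 209.7488, 'dist': [-0.0234, 0.0, 0.0, 0.0, 0.0], 'R': [[0.2262, 0.9741, -0.0017], [0.9324, -0.216, 0.2899], [0.282, -0.0671, -0.9571]], 't': [-0.6011, -0.0327, 0.3909]}
```
View pics/side0.png

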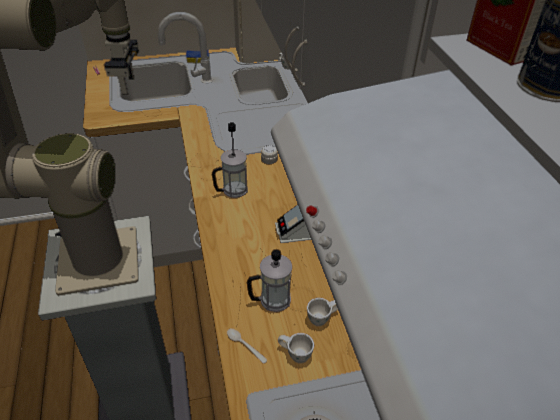

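View pics/top0.png

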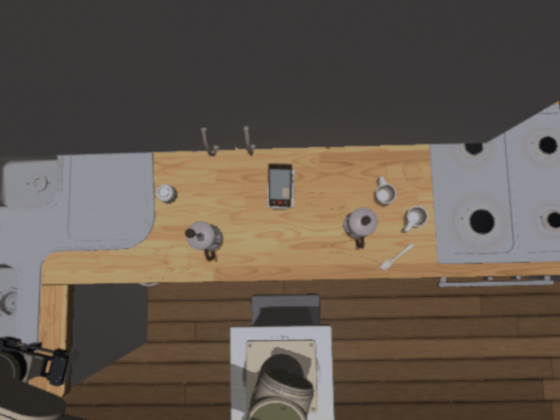

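The side view shows the used press, with its low knob, at about (276,255) and the drawn-up press with its knob at (232,127). The phone is at about (290,220). In the top view these are at (362,222), (201,236) and (281,185). Next I'll enlarge the details.

Create h.py:
```python
import numpy as np,cv2
from plant import robot
def ray(c,uv):
    K=np.array([[c["fx"],0,c["cx"]],[0,c["fy"],c["cy"]],[0,0,1]]);R=np.array(c["R"]);t=np.array(c["t"])
    p=cv2.undistortPoints(np.array([[uv]],float),K,np.array(c["dist"]))[0,0]
    d=R.T@np.array([p[0],p[1],1]);return -R.T@t,d/np.linalg.norm(d)
def tri(rs):
    A=sum(np.eye(3)-np.outer(d,d) for o,d in rs);b=sum((np.eye(3)-np.outer(d,d))@o for o,d in rs)
    x=np.linalg.solve(A,b);return x,[np.linalg.norm(np.cross(x-o,d)) for o,d in rs]
def plane(r,z):
    o,d=r;return o+d*(z-o[2])/d[2]
def proj(c,X):
    K=np.array([[c["fx"],0,c["cx"]],[0,c["fy"],c["cy"]],[0,0,1]])
    return cv2.projectPoints(np.array([X],float),cv2.Rodrigues(np.array(c["R"]))[0],np.array(c["t"]),K,np.array(c["dist"]))[0][0,0]
def crop(img,u,v,w,h,s):
    return cv2.resize(img[v:v+h,u:u+w],None,fx=s,fy=s,interpolation=cv2.INTER_NEAREST)
```

Run:
```python
from h import *
s=cv2.imread("pics/side0.png");t=cv2.imread("pics/top0.png")
m=np.vstack([np.hstack([crop(s,240,240,65,50,6),crop(s,270,200,65,50,6)]),np.hstack([crop(t,335,195,65,50,6),crop(t,250,160,65,50,6)])])
cv2.imwrite("pics/m1.png",np.clip(m*1.5,0,255).astype('uint8'))
```

```text
(no output)
```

View pics/m1.png

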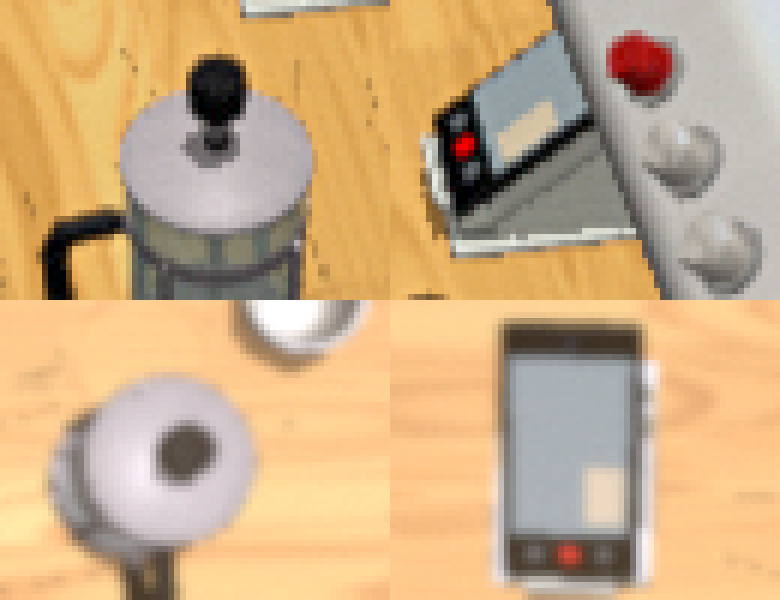

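Crops: the used press's knob is at about (276,255) in the side view and (366,220) in the top view. The lens is at about (280,167) in the top view, and the side view has it hidden behind the hood. The rows can't tilt the tool, so I'll have to swing the plunger between the pads, by tipping the filter edge on bare worktop.

Run:
```python
from h import *
def blob(img,u0,v0,u1,v1,th):
    g=img[v0:v1,u0:u1].max(2)<th
    n,l,st,ce=cv2.connectedComponentsWithStats(g.astype('uint8'))
    i=1+np.argmax(st[1:,4]);return ce[i]+[u0,v0],st[i].tolist()
S=robot.read_camera("side");T=robot.read_camera("top")
a,b=blob(S["image"],266,245,290,261,50);c,d=blob(T["image"],355,210,378,232,80)
print(a,b,c,d)
X,e=tri([ray(S,a),ray(T,c)]);print("knob1",X,e)
print("kn at z", plane(ray(T,c),.188))
a,b=blob(S["image"],222,118,242,134,50);c,d=blob(T["image"],180,222,198,240,80)
X,e=tri([ray(S,a),ray(T,c)]);print("knob2",a,c,X,e)
for n,uv,z in [("lens",(280.3,167),.117),("phTL",(269.5,164.5),.125),("phTR",(291.3,164.5),.125),("phBL",(268.5,206.5),.02),("phBR",(290.8,207),.02),("front",(280,281),0),("back",(280,151),0),("hob",(430,220),0),("spoon",(385,267),0),("spoon2",(411,246),0)]:
    print(n,plane(ray(T,uv),z).round(3))
q=robot.read_state();p=q["tool_pos"];R=cv2.Rodrigues(np.array(q["orientation"]))[0]
print("tool R",R.round(3).tolist()); W=robot.read_camera("wrist")
print("cam in tool",R.T@(-W["R"].T@W["t"]-p),(R.T@np.array(W["R"]).T).round(3).tolist())
```

```text
[275.88095238 254.94047619] [6, 5, 9, 11, 84] [365.35185185 219.90740741] [7, 6, 8, 9, 54]
knob1 [ 0.46633358 -0.25048755  0.17642065] [np.float64(0.001681017465866848), np.float64(0.0016810174658668472)]
kn at z [ 0.46698266 -0.24849953  0.188     ]
knob2 [231.12068966 127.13793103] [190.       232.984375] [0.43573304 0.22076215 0.24673699] [np.float64(0.002204081591861221), np.float64(0.0022040815918611912)]
lens [ 0.638 -0.017  0.117]
phTL [0.644 0.015 0.125]
phTR [ 0.643 -0.05   0.125]
phBL [0.532 0.026 0.02 ]
phBR [ 0.529 -0.045  0.02 ]
front [ 0.294 -0.005  0.   ]
back [ 0.719 -0.014  0.   ]
hob [ 0.479 -0.491  0.   ]
spoon [ 0.332 -0.34   0.   ]
spoon2 [ 0.397 -0.426  0.   ]
tool R [[-0.974, 0.226, -0.0], [0.226, 0.974, -0.001], [0.0, -0.001, -1.0]]
cam in tool [ 0.08180732  0.00200528 -0.14285181] [[-0.0, -0.957, -0.29], [1.0, -0.0, -0.0], [0.0, -0.29, 0.957]]
```

Request:
{"name": "hand_motion", "arguments": {
  "deltas": [
    {"jaw": 0.093, "d": [0, 0, -0.05], "rz": -0.114},
    {"jaw": 0.093, "d": [0, 0, -0.05], "rz": -0.114},
    {"jaw": 0.093, "d": [-0.027, -0.039, 0]},
    {"jaw": 0.093, "d": [-0.028, -0.039, 0]},
    {"jaw": 0.093, "d": [-0.027, -0.039, 0]},
    {"jaw": 0.093, "d": [-0.028, -0.039, 0]},
    {"jaw": 0.093, "d": [-0.027, -0.039, 0]},
    {"jaw": 0.093, "d": [-0.028, -0.039, 0]},
    {"jaw": 0.093, "d": [-0.02, -0.041, 0]},
    {"jaw": 0.093, "d": [-0.02, -0.041, 0]},
    {"jaw": 0.093, "d": [-0.02, -0.041, 0]},
    {"jaw": 0.093, "d": [-0.02, -0.041, 0]},
    {"jaw": 0.093, "d": [-0.02, -0.041, 0]},
    {"jaw": 0.093, "d": [-0.02, -0.041, 0]},
    {"jaw": 0.093, "d": [-0.02, -0.041, 0]},
    {"jaw": 0.093},
    {"jaw": 0.093}
  ],
  "clamp_n": 20
}}

```text
t: 2.0
tool_pos: [0.4407, 0.0628, 0.3405]
orientation: [-0.004, -3.141, -0.0]
force: [-0.4, 0.7, -0.2]
opening: 0.093
gripper_force: 0.0
```

Create shot.py:
```python
import sys,pickle
from h import *
c=robot.read_camera("wrist");pickle.dump((c,robot.read_state()),open(f"pics/{sys.argv[1]}.pkl","wb"))
cv2.imwrite(f"pics/{sys.argv[1]}.png",c["image"][:,:,::-1])
```

```bash
python3 shot.py w1
```

```text
(no output)
```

Request:
{"name": "hand_motion", "arguments": {
  "deltas": [
    {"jaw": 0.093, "d": [0, -0.04, 0]},
    {"jaw": 0.093, "d": [0, -0.04, 0]},
    {"jaw": 0.093, "d": [0, -0.04, 0]},
    {"jaw": 0.093, "d": [0, -0.04, 0]},
    {"jaw": 0.093},
    {"jaw": 0.093}
  ]
}}

```text
t: 2.65
tool_pos: [0.4406, -0.0955, 0.3407]
orientation: [-0.0, 3.142, 0.001]
force: [-0.1, 0.4, -0.7]
opening: 0.0931
gripper_force: 0.0
```

```bash
python3 shot.py w2
```

Run:
```python
import cv2,numpy as np
a=cv2.imread("pics/w1.png");b=cv2.imread("pics/w2.png")
cv2.imwrite("pics/m2.png",np.hstack([a,b])[:, :] if 0 else cv2.resize(np.hstack([a,b]),(800,300)))
```

```text
(no output)
```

View pics/m2.png

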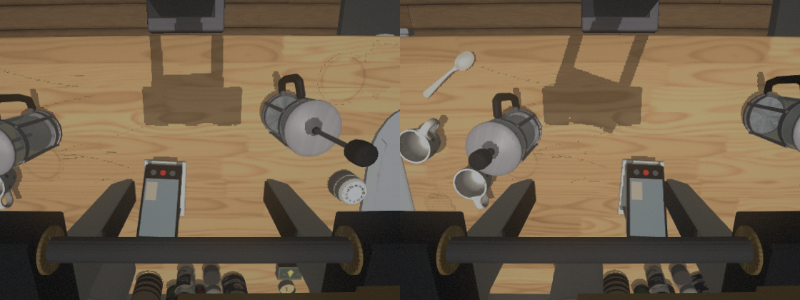

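The wrist views (robot side at the top) show the phone with its foot edge at about row 165 and its top edge hidden behind the gripper bar. If I back off by 7 cm, the lens should appear below the bar.

Request:
{"name": "hand_motion", "arguments": {
  "deltas": [
    {"jaw": 0.093, "d": [0.035, 0, 0]},
    {"jaw": 0.093, "d": [0.035, 0, 0]},
    {"jaw": 0.093},
    {"jaw": 0.093}
  ]
}}

```text
t: 3.1
tool_pos: [0.3708, -0.095, 0.3412]
orientation: [-0.004, 3.139, -0.001]
force: [0.6, 0.3, 0.2]
opening: 0.093
gripper_force: 0.0
```

```bash
python3 shot.py w3
```

Request:
{"name": "hand_motion", "arguments": {
  "deltas": [
    {"jaw": 0.093, "d": [0, 0.04, 0]},
    {"jaw": 0.093, "d": [0, 0.04, 0]},
    {"jaw": 0.093, "d": [0, 0.04, 0]},
    {"jaw": 0.093},
    {"jaw": 0.093}
  ]
}}

```text
t: 3.65
tool_pos: [0.371, 0.0248, 0.3405]
orientation: [0.007, -3.141, 0.0]
force: [-0.6, 0.2, -0.9]
opening: 0.0927
gripper_force: 0.0
```

```bash
python3 shot.py w4
```

Run:
```python
from h import *
import pickle
a=cv2.imread("pics/w3.png");b=cv2.imread("pics/w4.png")
for n in("w3","w4"):
    c,s=pickle.load(open(f"pics/{n}.pkl","rb"));print(proj(c,[.638,-.017,.117]))
    
cv2.imwrite("pics/m3.png",np.clip(1.6*np.vstack([crop(a,100,290,400,130,2)[:, :],crop(b,100,290,400,130,2)]),0,255).astype('uint8'))
```

```text
[337.58904208 385.66463242]
[243.9795476  386.60570554]
```

View pics/m3.png

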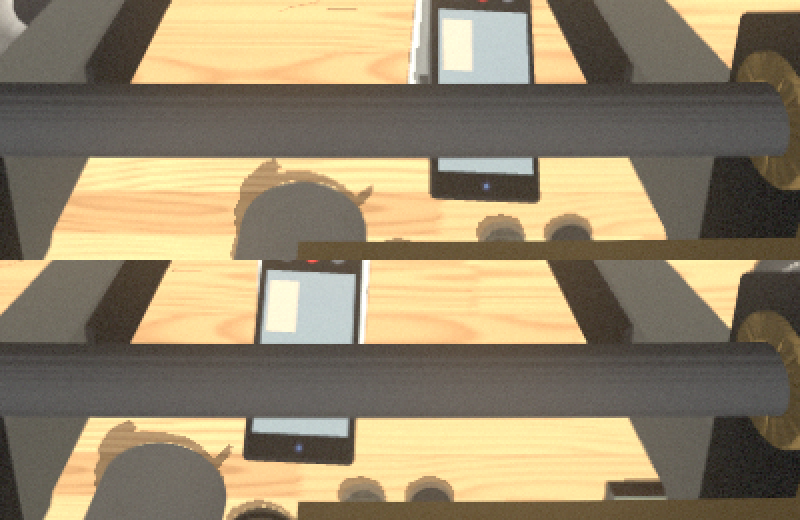

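The blue lens dot is at about (343,383) in w3 and (249,384) in w4. I'll triangulate it together with the phone's top corners.

Run:
```python
from h import *
import pickle
C=[pickle.load(open(f"pics/{n}.pkl","rb"))[0] for n in("w3","w4")]
T=robot.read_camera("top")
def f(uv,c):
    u,v=map(int,uv);w=c["image"][v-6:v+7,u-6:u+7].astype(int);m=np.clip(w[:,:,2]-w[:,:,0]-25,0,None)
    y,x=np.mgrid[:13,:13];return (u-6+(x*m).sum()/m.sum(),v-6+(y*m).sum()/m.sum())
uv=[f((343,383),C[0]),f((249,384),C[1])];print(uv)
r=[ray(c,p) for c,p in zip(C,uv)]
print("lens w",tri(r)); print("with top",tri(r+[ray(T,(280.3,167))]))
L=tri([ray(C[0],(314.8,388.8)),ray(C[1],(221.8,389.5))]);Rr=tri([ray(C[0],(369.5,391.3)),ray(C[1],(276.5,392))])
print(L,Rr); d=L[0]-Rr[0];print("yaw deg",np.degrees(np.arctan2(d[0],d[1])),np.linalg.norm(d))
# phone lower part: red button w1,w2 for axis direction
for n in ("w1","w2","w3","w4"):
    c=pickle.load(open(f"pics/{n}.pkl","rb"))[0];i=c["image"].astype(int);m=((i[:,:,0]>110)&(i[:,:,0]-i[:,:,1]>70)&(i[:,:,0]-i[:,:,2]>60)).astype('uint8')
    k,l,st,ce=cv2.connectedComponentsWithStats(m);print(n,[(ce[j].round(1).tolist(),int(st[j,4])) for j in range(1,k) if st[j,4]>8][:5])
# knob in w2
c=pickle.load(open("pics/w2.pkl","rb"))[0];print(proj(c,[.466,-.25,.176]))
```

```text
[(np.float64(342.5833333333333), np.float64(382.5833333333333)), (np.float64(249.0), np.float64(383.5263157894737))]
lens w (array([ 0.63422138, -0.0105681 ,  0.11576025]), [np.float64(1.3669256222213032e-05), np.float64(1.3669256222165423e-05)])
with top (array([ 0.63853676, -0.01234879,  0.11145005]), [np.float64(0.002747304734143736), np.float64(0.0013452941259086842), np.float64(0.004064057573742127)])
(array([ 0.64435993, -0.04602277,  0.11553532]), [np.float64(4.575959103701448e-05), np.float64(4.575959103726417e-05)]) (array([0.64644793, 0.02477446, 0.11743422]), [np.float64(0.0003043321472337784), np.float64(0.00030433214723382863)])
yaw deg -178.31068492803186 0.07085347053355977
w1 [([227.9, 241.5], 44)]
w2 [([343.8, 241.1], 44)]
w3 [([340.6, 286.1], 46)]
w4 [([256.0, 286.9], 44)]
[109.42076524 223.80255007]
```

Run:
```python
from h import *
import pickle
C={n:pickle.load(open(f"pics/{n}.pkl","rb"))[0] for n in("w1","w2","w3","w4")}
P=dict(w1=(227.9,241.5),w2=(343.8,241.1),w3=(340.6,286.1),w4=(256.,286.9))
b=tri([ray(C[n],P[n]) for n in P]);l=np.array([.6342,-.0106,.1158]);d=l-b[0]
print("button",b,np.degrees(np.arctan2(d[1],d[0])),np.degrees(np.arctan2(d[2],np.hypot(d[0],d[1]))),np.linalg.norm(d))
S=robot.read_camera("side");T=robot.read_camera("top")
i=C["w2"]["image"][200:245,85:145].max(2);m=(i<50).astype('uint8')
k,_,st,ce=cv2.connectedComponentsWithStats(m)
print([(ce[j]+[85,200],st[j]) for j in range(1,k) if st[j,4]>50])
j=1+np.argmax(st[1:,4]);u=ce[j]+[85,200]
rs=[ray(S,(275.9,255.)),ray(T,(365.35,219.9)),ray(C["w2"],u)]
print(tri(rs),tri(rs[1:]),tri([rs[0],rs[2]]))
cv2.imwrite("pics/k.png",crop(cv2.imread("pics/w2.png"),70,190,100,75,6))
```

```text
button (array([ 0.53987548, -0.00499654,  0.03496094]), [np.float64(7.209015931377632e-05), np.float64(0.0001108453390983254), np.float64(0.00016364470690666597), np.float64(0.0001174212843984381)]) -3.399730786467681 40.54774767728341 0.12435219346193889
[(array([123.20547945, 219.4109589 ]), array([32, 10, 12, 20, 73], dtype=int32))]
(array([ 0.46664953, -0.24596654,  0.16814987]), [np.float64(0.0020590709146185602), np.float64(0.0065178884337929845), np.float64(0.005407026594078856)]) (array([ 0.47335669, -0.25683469,  0.13597118]), [np.float64(0.0023414894091072), np.float64(0.002341489409107191)]) (array([ 0.46602853, -0.24141559,  0.16570296]), [np.float64(0.0008361859320464372), np.float64(0.0008361859320464781)])
```

View pics/k.png

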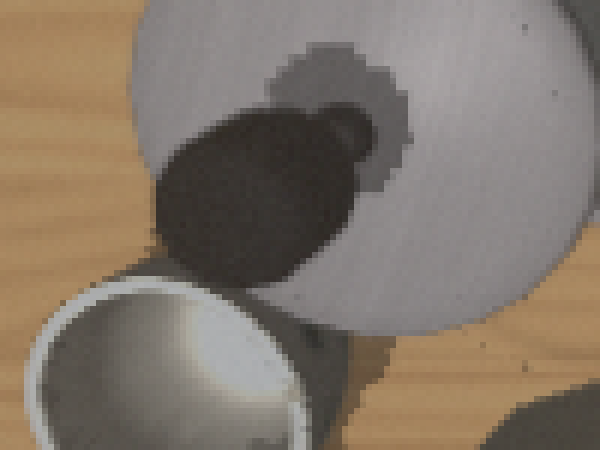

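The knob in w2 is centred at about (112.5,223); the mask had caught only its shaded part. The lid centre lies to its right.

Run:
```python
from h import *
import pickle
c=pickle.load(open("pics/w2.pkl","rb"))[0]
S=robot.read_camera("side");T=robot.read_camera("top")
rs=[ray(S,(275.9,255.)),ray(T,(365.35,219.9)),ray(c,(112.5,223))]
print(tri(rs),tri([rs[0],rs[2]])[0]); print(robot.read_state()["t"])
```

```text
(array([ 0.46644869, -0.24938509,  0.17414768]), [np.float64(0.0015016806139236086), np.float64(0.002453433738583277), np.float64(0.0013465404628481416)]) [ 0.46559267 -0.24813507  0.17372203]
3.95
```

Request:
{"name": "hand_motion", "arguments": {
  "deltas": [
    {"jaw": 0.093, "d": [-0.0136, -0.0391, 0]},
    {"jaw": 0.093, "d": [-0.0136, -0.0391, 0]},
    {"jaw": 0.093, "d": [-0.0136, -0.0391, 0]},
    {"jaw": 0.093, "d": [-0.0136, -0.0391, 0]},
    {"jaw": 0.093, "d": [-0.0136, -0.0391, 0]},
    {"jaw": 0.093, "d": [-0.0136, -0.0391, 0]},
    {"jaw": 0.093, "d": [-0.0136, -0.0391, 0]},
    {"jaw": 0.093, "d": [0, 0, 0.04]},
    {"jaw": 0.093, "d": [0, 0, 0.02]},
    {"jaw": 0.093},
    {"jaw": 0.093}
  ]
}}

```text
t: 5.05
tool_pos: [0.4654, -0.2506, 0.281]
orientation: [-0.001, -3.141, -0.0]
force: [-0.3, -0.9, 1.3]
opening: 0.093
gripper_force: 0.0
```

```bash
python3 shot.py w5
```

Run:
```python
from h import *
import pickle
c,s=pickle.load(open("pics/w5.pkl","rb"));u=proj(c,[.466,-.249,.175]);print(u, proj(c,[.466,-.249,.187]))
cv2.imwrite("pics/k2.png",crop(cv2.imread("pics/w5.png"),200,200,160,120,5))
i=c["image"][200:320,200:360].max(2);k,_,st,ce=cv2.connectedComponentsWithStats((i<45).astype('uint8'))
print([(ce[j]+[200,200],st[j]) for j in range(1,k) if st[j,4]>100])
```

```text
[278.39327221 218.20701817] [278.37052143 223.50454302]
[(array([280.68571429, 205.48      ]), array([ 66,   0,  29,  15, 175], dtype=int32))]
```

View pics/k2.png

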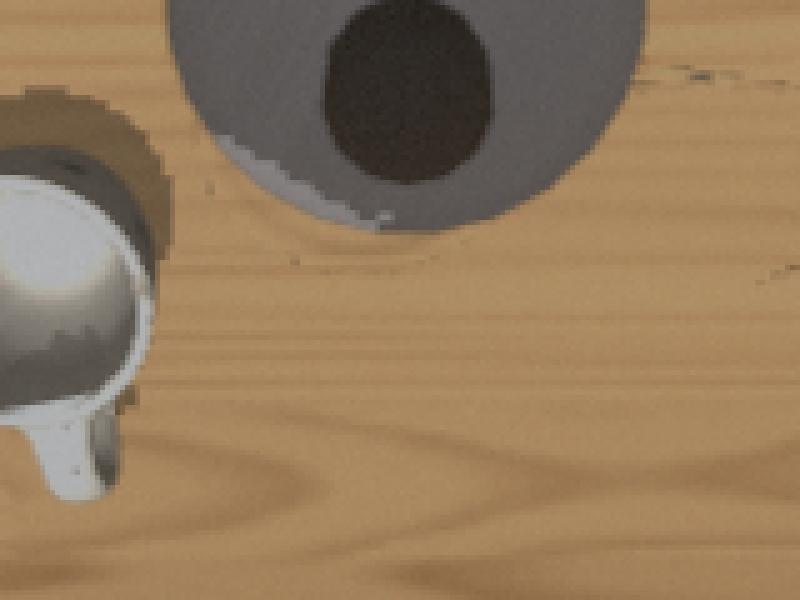

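The knob is centred at about (281.5,218) in w5, against a predicted (278.4,218.2), so I'll shift about +3 mm in tool y, descend and grip.

Request:
{"name": "hand_motion", "arguments": {
  "deltas": [
    {"jaw": 0.093, "d": [0, 0.0035, 0.03]},
    {"jaw": 0.093, "d": [0, 0, 0.03]},
    {"jaw": 0.093, "d": [0, 0, 0.03]},
    {"jaw": 0.093, "d": [0, 0, 0.013]},
    {"jaw": 0.06},
    {"jaw": 0.02},
    {"jaw": 0.02},
    {"jaw": 0.02},
    {"jaw": 0.02},
    {"jaw": 0.02},
    {"jaw": 0.02}
  ],
  "clamp_n": 25
}}

```text
t: 6.2
tool_pos: [0.4659, -0.2467, 0.1778]
orientation: [-0.0, 3.141, -0.0]
force: [-0.5, -0.5, 0.5]
opening: 0.0414
gripper_force: 0.0
```

Request:
{"name": "hand_motion", "arguments": {
  "deltas": [
    {"jaw": 0.02},
    {"jaw": 0.02},
    {"jaw": 0.02},
    {"jaw": 0.02}
  ],
  "clamp_n": 25
}}

```text
t: 6.6
tool_pos: [0.4658, -0.2468, 0.1776]
orientation: [0.0, -3.142, 0.0]
force: [-0.3, -1.3, -0.5]
opening: 0.0249
gripper_force: 25.0
```

Request:
{"name": "hand_motion", "arguments": {
  "deltas": [
    {"jaw": 0.02, "d": [0, 0, -0.02]},
    {"jaw": 0.02, "d": [0, 0, -0.02]},
    {"jaw": 0.02, "d": [0, 0, -0.02]},
    {"jaw": 0.02, "d": [0, 0, -0.01]},
    {"jaw": 0.02, "d": [0, 0, -0.01]},
    {"jaw": 0.02, "d": [0, 0, -0.01]},
    {"jaw": 0.02, "d": [0, 0, -0.01]},
    {"jaw": 0.02, "d": [0, 0, -0.02]},
    {"jaw": 0.02, "d": [0, 0, -0.03]},
    {"jaw": 0.02},
    {"jaw": 0.02}
  ]
}}

```text
t: 7.7
tool_pos: [0.4661, -0.2468, 0.328]
orientation: [-0.0, 3.141, -0.001]
force: [-0.2, -0.2, -1.8]
opening: 0.0245
gripper_force: 25.0
```

Run:
```python
from h import *
S=robot.read_camera("side")["image"][:,:,::-1];T=robot.read_camera("top")["image"][:,:,::-1]
cv2.imwrite("pics/l1.png",np.hstack([crop(S,210,150,130,180,3),crop(T,270,140,130,180,3)]))
```

```text
(no output)
```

View pics/l1.png

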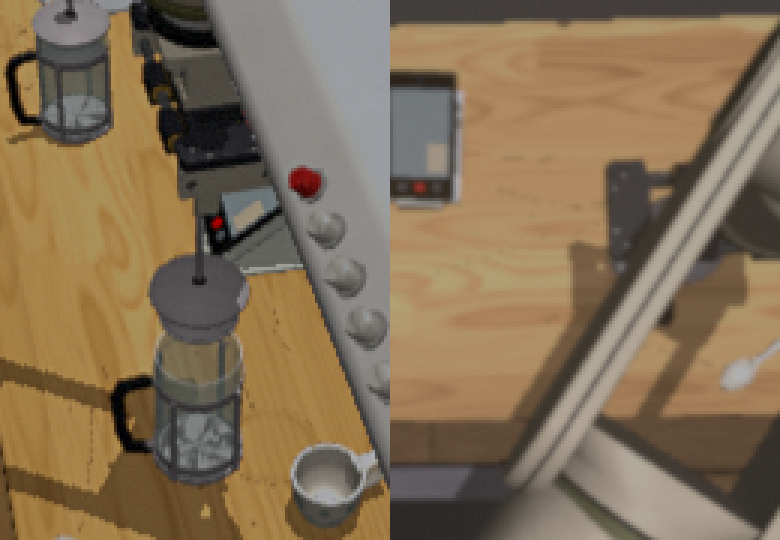

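The side view shows the lid and plunger lifted clear of the pot (lid at about (277,250)), and the pot hasn't moved. Now I'll carry it to the bare worktop at y≈-0.11 and lower it.

Request:
{"name": "hand_motion", "arguments": {
  "deltas": [
    {"jaw": 0.02, "d": [-0.001, 0.03, 0]},
    {"jaw": 0.02, "d": [-0.001, 0.04, 0]},
    {"jaw": 0.02, "d": [-0.001, 0.04, 0]},
    {"jaw": 0.02, "d": [-0.001, 0.027, 0]},
    {"jaw": 0.02, "d": [0, 0, 0.04]},
    {"jaw": 0.02, "d": [0, 0, 0.04]},
    {"jaw": 0.02, "d": [0, 0, 0.04]},
    {"jaw": 0.02, "d": [0, 0, 0.03]},
    {"jaw": 0.02, "d": [0, 0, 0.01]},
    {"jaw": 0.02},
    {"jaw": 0.02}
  ],
  "clamp_n": 25
}}

```text
t: 8.9
tool_pos: [0.4704, -0.1098, 0.1688]
orientation: [-0.0, 3.141, -0.001]
force: [0.4, 0.3, -1.5]
opening: 0.0244
gripper_force: 25.0
```

Request:
{"name": "hand_motion", "arguments": {
  "deltas": [
    {"jaw": 0.02, "d": [0, 0, 0.004]},
    {"jaw": 0.02, "d": [0, 0, 0.004]},
    {"jaw": 0.02, "d": [0, 0, 0.002]},
    {"jaw": 0.02}
  ],
  "clamp_n": 12
}}

```text
t: 9.3
tool_pos: [0.4697, -0.1096, 0.1576]
orientation: [0.0, -3.141, -0.0]
force: [-0.5, -0.4, -2.3]
opening: 0.0248
gripper_force: 12.0
```

Request:
{"name": "hand_motion", "arguments": {
  "deltas": [
    {"jaw": 0.02, "d": [0, 0, 0.001]},
    {"jaw": 0.02, "d": [0, 0, 0.001]},
    {"jaw": 0.02}
  ]
}}

```text
t: 9.6
tool_pos: [0.4698, -0.1096, 0.1556]
orientation: [0.0, -3.142, 0.0]
force: [-0.2, -0.3, -2.2]
opening: 0.0247
gripper_force: 12.0
```

Request:
{"name": "hand_motion", "arguments": {
  "deltas": [
    {"jaw": 0.02, "d": [0, 0, 0.001]},
    {"jaw": 0.02, "d": [0, 0, 0.001]},
    {"jaw": 0.02}
  ]
}}

```text
t: 9.9
tool_pos: [0.4709, -0.11, 0.1555]
orientation: [-0.0, 3.139, -0.002]
force: [-3.4, 0.0, 9.7]
opening: 0.0247
gripper_force: 12.0
```

Request:
{"name": "hand_motion", "arguments": {
  "deltas": [
    {"jaw": 0.02, "d": [0.009, 0, -0.001]},
    {"jaw": 0.02, "d": [0.009, 0, -0.0008]},
    {"jaw": 0.02, "d": [0.009, 0, -0.0004]},
    {"jaw": 0.02}
  ]
}}

```text
t: 10.3
tool_pos: [0.4428, -0.1099, 0.1571]
orientation: [-0.0, 3.139, -0.001]
force: [1.0, 0.3, 5.6]
opening: 0.0247
gripper_force: 12.0
```

```bash
python3 -c "
from h import *
S=robot.read_camera('side')['image'][:,:,::-1];cv2.imwrite('pics/t1.png',crop(S,220,170,120,100,6))"
```

```text
(no output)
```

View pics/t1.png

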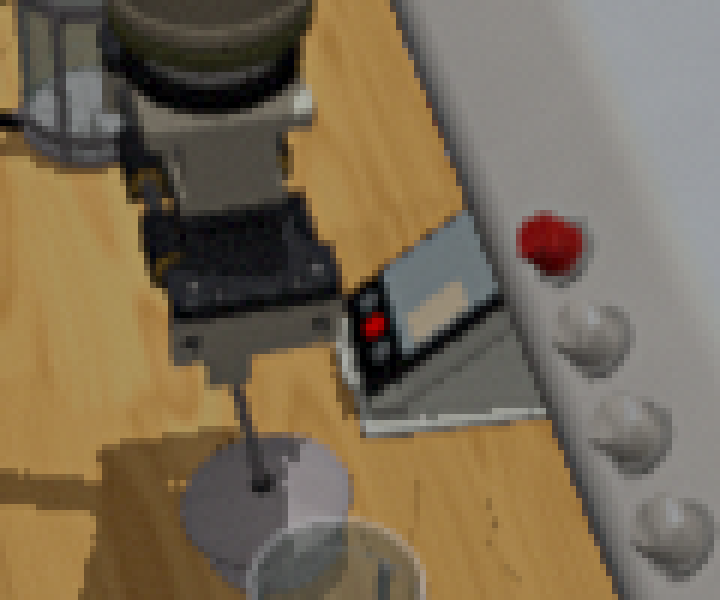

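The crop shows the rod tilting with its foot forward, and the lid hole at about (264,251), so the tipping works. I'll go on along the arc to about 40°.

Request:
{"name": "hand_motion", "arguments": {
  "deltas": [
    {"jaw": 0.02, "d": [0.0092, 0, 0.0004]},
    {"jaw": 0.02, "d": [0.0091, 0, 0.0005]},
    {"jaw": 0.02, "d": [0.009, 0, 0.0008]},
    {"jaw": 0.02, "d": [0.009, 0, 0.0016]},
    {"jaw": 0.02, "d": [0.0089, 0, 0.0022]},
    {"jaw": 0.02, "d": [0.0087, 0, 0.0028]},
    {"jaw": 0.02}
  ]
}}

```text
t: 11.05
tool_pos: [0.3875, -0.1096, 0.147]
orientation: [-0.0, -3.14, -0.0]
force: [-0.7, -1.1, 5.6]
opening: 0.0246
gripper_force: 12.0
```

Request:
{"name": "hand_motion", "arguments": {
  "deltas": [
    {"jaw": 0.02, "d": [0.0086, 0, 0.0031]},
    {"jaw": 0.02, "d": [0.0084, 0, 0.0038]},
    {"jaw": 0.02, "d": [0.008, 0, 0.0043]},
    {"jaw": 0.02}
  ]
}}

```text
t: 11.45
tool_pos: [0.362, -0.1094, 0.1352]
orientation: [-0.0, -3.139, -0.001]
force: [-2.5, -0.0, 4.7]
opening: 0.0243
gripper_force: 12.0
```

Request:
{"name": "hand_motion", "arguments": {
  "deltas": [
    {"jaw": 0.02},
    {"jaw": 0.02},
    {"jaw": 0.02}
  ],
  "clamp_n": 60
}}

```text
t: 11.75
tool_pos: [0.3635, -0.1095, 0.1361]
orientation: [0.0, -3.141, -0.0]
force: [-2.3, 0.6, 5.4]
opening: 0.0241
gripper_force: 60.0
```

```bash
python3 shot.py a1
```

Run:
```python
from h import *
S=robot.read_camera("side");s=robot.read_state();k=s["tool_pos"]-[0,0,.003];print(k)
cv2.imwrite("pics/a1s.png",S["image"][:,:,::-1])
for th in (0,30,35,40,45):
    a=np.radians(th);ax=np.array([-np.sin(a),0,np.cos(a)]);print(th,[proj(S,k-ax*d).round(1).tolist() for d in (0,.03,.06,.09,.109,.122)])
```

```text
[ 0.3636304  -0.10955008  0.13313298]
0 [[227.4, 233.9], [228.0, 241.6], [228.6, 249.2], [229.1, 256.5], [229.5, 261.1], [229.7, 264.2]]
30 [[227.4, 233.9], [233.4, 239.8], [239.2, 245.5], [244.9, 251.0], [248.4, 254.5], [250.7, 256.8]]
35 [[227.4, 233.9], [234.1, 239.3], [240.7, 244.5], [247.2, 249.6], [251.1, 252.8], [253.8, 254.9]]
40 [[227.4, 233.9], [234.9, 238.7], [242.2, 243.5], [249.3, 248.1], [253.7, 251.0], [256.7, 252.9]]
45 [[227.4, 233.9], [235.5, 238.2], [243.5, 242.4], [251.3, 246.5], [256.1, 249.0], [259.4, 250.7]]
```

Request:
{"name": "hand_motion", "arguments": {
  "deltas": [
    {"jaw": 0.02, "d": [0, 0, -0.01]},
    {"jaw": 0.02, "d": [0, 0, -0.02]},
    {"jaw": 0.02, "d": [0, 0, -0.03]},
    {"jaw": 0.02, "d": [0, 0, -0.03]},
    {"jaw": 0.02, "d": [0, 0, -0.03]},
    {"jaw": 0.02, "d": [0, 0, -0.025]},
    {"jaw": 0.02, "d": [0, 0, -0.015]},
    {"jaw": 0.02},
    {"jaw": 0.02}
  ],
  "clamp_n": 60
}}

```text
t: 12.75
tool_pos: [0.3638, -0.1095, 0.2954]
orientation: [0.0, -3.141, -0.001]
force: [0.3, -0.3, -2.3]
opening: 0.0237
gripper_force: 60.0
```

```bash
python3 shot.py a2
```

Run:
```python
from h import *
import pickle
S=robot.read_camera("side");s=robot.read_state();k=s["tool_pos"]-[0,0,.003];print(k)
img=S["image"];cv2.imwrite("pics/a2s.png",img[:,:,::-1])
c=pickle.load(open("pics/a2.pkl","rb"))[0];w=c["image"]
for th in (0,30,40,50):
    a=np.radians(th);ax=np.array([-np.sin(a),0,np.cos(a)]);print(th,[[proj(C,k-ax*d).round(1).tolist() for d in (.03,.09,.12)] for C in (S,c)])
m=np.hstack([crop(img[:,:,::-1],190,150,110,100,4)[:400,:440],cv2.resize(w[:,:,::-1],(360,270))[:270] if 0 else cv2.copyMakeBorder(cv2.resize(w[:,:,::-1],(360,270)),0,130,0,0,0)])
cv2.imwrite("pics/m5.png",np.clip(m*1.4,0,255).astype('uint8'))
```

```text
[ 0.36329519 -0.10934105  0.29154447]
0 [[[224.4, 197.9], [225.8, 215.3], [226.4, 223.6]], [[275.5, 257.8], [276.3, 222.2], [276.5, 209.9]]]
30 [[[230.2, 195.8], [242.7, 209.3], [248.7, 215.7]], [[275.5, 286.1], [276.3, 287.6], [276.6, 288.1]]]
40 [[[231.8, 194.7], [247.5, 206.0], [255.0, 211.5]], [[275.5, 295.9], [276.3, 310.4], [276.5, 315.5]]]
50 [[[233.2, 193.4], [251.6, 202.2], [260.5, 206.5]], [[275.5, 305.6], [276.2, 333.8], [276.5, 343.9]]]
```

View pics/m5.png

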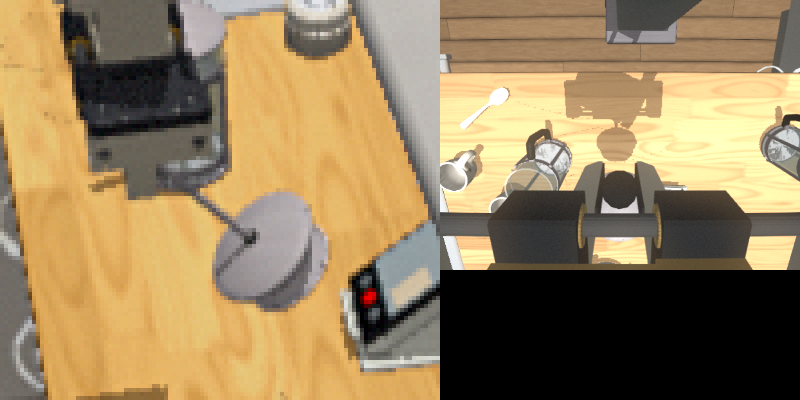

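The crop shows the plunger held tilted, with the lid hole at about (252.5,209.3); that fits a tilt of about 40.4°. I'll move most of the way with a 3° turn for the phone's yaw, then measure the lid in the images.

Request:
{"name": "hand_motion", "arguments": {
  "deltas": [
    {"jaw": 0.02, "d": [-0.01, 0.01, -0.002], "rz": 0.01},
    {"jaw": 0.02, "d": [-0.02, 0.02, -0.003], "rz": 0.015},
    {"jaw": 0.02, "d": [-0.02, 0.02, 0], "rz": 0.015},
    {"jaw": 0.02, "d": [-0.02, 0.02, 0], "rz": 0.015},
    {"jaw": 0.02, "d": [-0.02, 0.02, 0]},
    {"jaw": 0.02, "d": [-0.01, 0.015, 0]},
    {"jaw": 0.02},
    {"jaw": 0.02}
  ],
  "clamp_n": 60
}}

```text
t: 13.65
tool_pos: [0.4665, -0.0077, 0.2999]
orientation: [-0.084, -3.138, 0.0]
force: [0.1, -0.4, -1.4]
opening: 0.0241
gripper_force: 60.0
```

```bash
python3 shot.py a3
```

Run:
```python
from h import *
import pickle
S=robot.read_camera("side");s=robot.read_state();p=s["tool_pos"];R=cv2.Rodrigues(np.array(s["orientation"]))[0]
np.save("pics/a3s.npy",S["image"]);cv2.imwrite("pics/a3s.png",S["image"][:,:,::-1])
k=p+R@[0,0,.003];print(p,k,R.round(3).tolist())
a=np.radians(40.4);ax=R@np.array([np.sin(a),0,-np.cos(a)]);print("axis",ax)
# expected lid-top circle and filter-bottom centre in the side view
h=k-ax*.111;print("hole",proj(S,h),"filter",proj(S,k-ax*.154), (k-ax*.154))
e1=np.cross(ax,[0,1,0]);e1/=np.linalg.norm(e1);e2=np.cross(ax,e1)
L=np.array([proj(S,k-ax*.115+.041*(np.cos(t)*e1+np.sin(t)*e2)) for t in np.linspace(0,6.28,60)]);print("lid bbox exp",L.min(0),L.max(0))
B=np.load("pics/a3s.npy").astype(int);u,v=proj(S,h).astype(int)
sub=B[v-28:v+29,u-32:u+33];sat=sub.max(2)-sub.min(2);m=((sat<40)).astype('uint8')
for r in m[::2]: print(''.join('#' if x else '.' for x in r))
print(u,v)
W=pickle.load(open("pics/a3.pkl","rb"))[0];print("knob wrist exp",proj(W,k),proj(W,k+ax*.012))
i=W["image"][240:345,230:330].max(2);kk,_,st,ce=cv2.connectedComponentsWithStats((i<45).astype('uint8'))
print([(ce[j]+[230,240],st[j].tolist()) for j in range(1,kk) if st[j,4]>100])
```

```text
[ 0.46657933 -0.00834216  0.30058649] [ 0.46657502 -0.00834263  0.29758649] [[-0.998, 0.055, -0.001], [0.055, 0.998, -0.0], [0.001, -0.0, -1.0]]
axis [-0.64603737  0.03586611  0.76246268]
hole [282.85713323 179.42568405] filter [292.4062159  187.44097569] [ 0.56606477 -0.01386601  0.18016724]
lid bbox exp [272.35355268 167.65045085] [295.49277065 192.92099952]
###########################.#####################################
#################################################################
############################.####################################
############################..###################################
...#########################...##################################
....#######################....##################################
....#######...#########.........#################################
....#######.....###..............################################
.....###...........##.............###############################
..
[... 760 characters left out ...]
#############################
...........................######################################
.................................#########..#####################
.............................................####################
..............................................###################
...............................................##################
...............................................##################
..............................................##############.####
............................................#############........
282 179
knob wrist exp [273.21269544 287.83965093] [272.81297513 282.30261555]
[(array([279.35224647, 301.66700899]), [0, 22, 100, 76, 3895])]
```

Run:
```python
from h import *
S=robot.read_camera("side");s=robot.read_state();p=s["tool_pos"];R=cv2.Rodrigues(np.array(s["orientation"]))[0]
k=p+R@[0,0,.003];B=S["image"].astype(int);sat=B.max(2)-B.min(2)
a=np.radians(40.4);ax=R@np.array([np.sin(a),0,-np.cos(a)])
P=[]
for d in np.arange(.045,.098,.004):
    u,v=proj(S,k-ax*d);c=int(round(u));col=sat[int(v)-5:int(v)+7,c];b=max(col);w=np.clip(b*.8-col,0,None)
    P.append((c,int(v)-5+(w*np.arange(12)).sum()/w.sum(),v))
P=np.array(P);print(P.round(1).tolist())
n=R[:,1];Q=[]
for c,v,_ in P:
    o,d=ray(S,(c,v));X=o+d*(n@(k-o))/(n@d);Q.append([-(X-k)@R[:,0],(X-k)[2]])
Q=np.array(Q);print((Q*1000).round(1).tolist())
f=np.polyfit(Q[:,1],Q[:,0],1);print("tilt",np.degrees(np.arctan(-f[0])),"offset at knob",f[1])
```

```text
[[268.0, 163.8, 166.5], [269.0, 164.8, 167.3], [269.0, 165.4, 168.1], [270.0, 166.0, 168.9], [271.0, 168.0, 169.6], [272.0, 169.4, 170.4], [273.0, 170.1, 171.2], [274.0, 170.9, 172.0], [275.0, 171.9, 172.8], [276.0, 175.1, 173.6], [277.0, 176.6, 174.3], [278.0, 177.5, 175.1], [279.0, 177.8, 175.9], [280.0, 177.9, 176.7]]
[[30.3, -25.3], [33.0, -29.0], [33.0, -31.2], [35.7, -33.6], [38.5, -40.7], [41.2, -45.7], [44.0, -48.5], [46.7, -51.8], [49.5, -55.7], [52.4, -67.1], [55.2, -72.8], [58.0, -76.1], [60.8, -77.6], [63.6, -78.4]]
tilt 29.642959746849687 offset at knob 0.016052231133766432
```

Request:
{"name": "hand_motion", "arguments": {
  "deltas": [
    {"jaw": 0.02, "d": [-0.005, 0.002, 0.001]},
    {"jaw": 0.02, "d": [-0.007, 0.003, 0.001]},
    {"jaw": 0.02, "d": [-0.005, 0.002, 0.001]},
    {"jaw": 0.02},
    {"jaw": 0.02},
    {"jaw": 0.02}
  ],
  "clamp_n": 60
}}

```text
t: 14.4
tool_pos: [0.4846, -0.0018, 0.2983]
orientation: [-0.086, -3.14, 0.0]
force: [-0.8, -0.0, -2.3]
opening: 0.0241
gripper_force: 60.0
```

Run:
```python
from h import *
S=robot.read_camera("side");T=robot.read_camera("top");s=robot.read_state();p=s["tool_pos"];R=cv2.Rodrigues(np.array(s["orientation"]))[0]
k=p+R@[0,0,.003];B=S["image"];a=np.radians(40.6);ax=R@np.array([np.sin(a),0,-np.cos(a)])
l=np.array([.635,-.0108,.116]);f=k-ax*.154;d=f-l
print("force",np.round(s["force"],1),"dist",d@ax,"lateral",np.linalg.norm(d-ax*(d@ax)))
h=k-ax*.111;print("hole exp",proj(S,h))
e1=np.cross(ax,[0,1,0]);e1/=np.linalg.norm(e1);e2=np.cross(ax,e1)
for nm,dd,r in(("lidtop",.111,.041),("filter",.154,.031)):
    L=np.array([proj(S,k-ax*dd+r*(np.cos(t)*e1+np.sin(t)*e2)) for t in np.linspace(0,6.28,90)]);print(nm,L.min(0),L.max(0))
u,v=proj(S,h).astype(int);g=B[v-20:v+25,u-22:u+38].astype(int)
sat=g.max(2)-g.min(2);br=g.max(2)
for r in range(0,45): print(''.join('#' if br[r,c]<60 else ('.' if sat[r,c]>45 else ('+' if br[r,c]<110 else 'o')) for c in range(60)))
print(u,v)
for nm,uv in (("pot1 exp",0),): 
    i=cv2.imread("pics/side0.png").astype(int);j=B[:,:,::-1].astype(int)
    D=np.abs(i-j).max(2)
    print("pot1 body diff",D[280:310,262:292].mean(),"pot2",D[150:195,215:246].mean(),"cups",D[300:360,285:330].mean(),"spoon",D[325:362,225:268].mean())
```

```text
force [ 0.4  0.1 -1.8] dist 0.08028605479907694 lateral 0.002392349524806782
hole exp [288.73213624 177.58735747]
lidtop [277.34791283 165.09751471] [300.44151401 190.28062416]
filter [289.59077992 176.19655857] [306.95134438 195.00005372]
++#+++++o+++..+++ooooooooooooooooooooooooooooooooooooooooooo
++#+ooo+++#+..++++oooooooooooooooooooooooooooooooooooooooooo
++#+++++++#+...+++oooooooooooooooooooooooooooooooooooooooooo
++###++++#+....+++oooooooooooooooooooooooooooooooooooooooooo
+++###++##+....++++ooooooooooooooooooooooooooooooooooooooooo
++++###+#+......+++ooooooooooooooooooooooooooooooooooooooooo
++#+##+#+.......++++oooooooooooooooooooooooooooooooooooooooo
+++....+#+.......+++oooooooooooooooooooooooooooooooooooooooo
+.......+++......+++oooooooooooooooooooooooooooooooooooooooo
.........+++.....++++ooooooooooooooooooooooooooooooooooooooo
..........+++.....+++ooooooooooooooooooooooooooooooooooooooo
............++....+++oooooooooooooooooooooooooooo
[... 1437 characters left out ...]
+++++++++ooooooooooooooooooooooooooooo
.......................++++++++ooooooooooooooooooooooooooooo
........................++++#+++oooooooooooooooooooooooooooo
............................++++oooooooooooooooooooooooooooo
.............................+++oooooooooooooooooooooooooooo
.............................++++ooooooooooooooooooooooooooo
..............................+++ooooooooooooooooooooooooooo
..............................++++oooooooooooooooooooooooooo
..............................++++oooooooooooooooooooooooooo
...............................+++oooooooooooooooooooooooooo
288 177
pot1 body diff 19.195555555555554 pot2 3.9261648745519713 cups 4.207037037037037 spoon 4.344437460716531
```

Request:
{"name": "hand_motion", "arguments": {
  "deltas": [
    {"jaw": 0.02, "d": [0, -0.001, 0.001]},
    {"jaw": 0.02},
    {"jaw": 0.02},
    {"jaw": 0.02},
    {"jaw": 0.02},
    {"jaw": 0.02}
  ],
  "clamp_n": 60
}}

```text
t: 15.1
tool_pos: [0.4846, -0.0028, 0.2973]
orientation: [0.086, 3.14, 0.0]
force: [0.4, -1.4, -1.6]
opening: 0.0237
gripper_force: 60.0
```

Run:
```python
from h import *
i=cv2.imread("pics/side0.png");S=robot.read_camera("side");j=S["image"][:,:,::-1]
for n,(u,v,w,h) in dict(handle1=(244,272,20,34),foot1=(260,290,34,22),pot2=(212,150,34,46),timer=(262,146,16,16)).items():
    r=cv2.matchTemplate(j[v-6:v+h+6,u-6:u+w+6].copy(),i[v:v+h,u:u+w].copy(),cv2.TM_CCOEFF_NORMED);m=cv2.minMaxLoc(r);print(n,round(m[1],3),(m[3][0]-6,m[3][1]-6))
s=robot.read_state();p=s["tool_pos"];R=cv2.Rodrigues(np.array(s["orientation"]))[0];k=p+R@[0,0,.003]
for a in(39,40.6,42):
    a=np.radians(a);ax=R@np.array([np.sin(a),0,-np.cos(a)]);d=k-ax*.154-[.635,-.0108,.116];print(d@ax,(d-ax*(d@ax)).round(4))
print(np.abs(s["dq"]).max().round(4))
```

```text
handle1 0.988 (0, 0)
foot1 0.77 (0, 0)
pot2 0.999 (0, 0)
timer 0.036 (-2, 2)
0.07942958133013925 [-0.0037  0.     -0.003 ]
0.07947248806817955 [ 0.0013 -0.0003  0.0011]
0.07936068727263568 [ 0.0055 -0.0005  0.005 ]
0.0012
```

```bash
python3 -c "
from plant import robot
print(robot.close_job())"
```

```text
the job is handed in; nothing more can be done
None
```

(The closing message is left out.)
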